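Snap the rolling pin back into its clips

ROBOT

A 6-joint arm with a two-finger parallel gripper is mounted at the origin on the work surface. World frame = base frame: x ahead of the robot, y to its left, z up, the work surface at z = 0. Lengths are in m, angles in degrees, forces in N, time in s.
With the tool pointing down it reaches from about 0.4 to 0.825 m from the base axis. Payload 7 kg.
Tool frame: the origin (TCP) lies at the very end of the fingers, on their centre line; the grasp point (between the pads) lies 19 mm behind it (ctrl.hold_point_z is the distance from the TCP to the grasp point, in m); z points along the fingers, y is the line along which they close (so a half turn about z gives the same grasp; the last joint's range is limited). The gripper opens to 88 mm and grips with 3 to 60 N. Pads are 19 mm wide; open, the fingers measure 130 mm over their backs; the gripper's body (78 mm by 193 mm) begins 47 mm behind the grasp point.
Start: joints at [-47.664, 20.546, 0.682, 0, -70.136, -16.507], TCP at [0.294, -0.608, 0.227] pointing down, gripper open.
Joint ranges: [-176.03, 176.03], [-82.01, 121.73], [-58.28, 71.71], [-173.87, 95.51], [-174.79, -0.11], [-173.66, 173.66]. Speed limits (degrees/s): [136.94, 136.94, 172.46, 180, 180, 180].

INTERFACE

Orientations are given as [roll, pitch, yaw] about the fixed x, y, z axes, in that order (R = Rz(yaw) Ry(pitch) Rx(roll)).
In Python, from plant import sensors, viewer, workorder, ctrl gives the robot as it stands.
- The arm moves only by the shell command python3 -m pendant 'ROWS'. ROWS is JSON, a list of rows, each a list of 3 entries, a list of its own where there are three numbers: the opening, from -1 (shut) to 1 (fully open), so that 0 is half open, then the shift along the tool's x, y, z in m, then the turn, a rotation vector about the tool's x, y, z in degrees. A call has 1 to 10 rows; each row is the pose to reach, as a shift and turn from the pose commanded when the call began, along the tool's axes at that moment; what a row does not reach only later rows make up. A row lasts 1/12 s, in which the tool goes at most 41.7 mm and 7.16 degrees, less where a joint would pass 70% of its speed; a pose out of reach is approached as far as the arm can. A call with a gripper value outside its range is refused whole. The fingers move at their own pace and stop on an object; the grip force is fixed at half the most. Time passes only in rows, so rows that repeat a pose let the fingers close. It gives the time, the measured TCP pose, the force, the opening and the grip force at its end, in the units of the state.
- sensors.get_obs(): the state, without advancing time (a new reading comes with each control period).
- viewer.snapshot(name): name is "side" or "top"; returns the picture (480x640x3 uint8, red, green, blue); there is no depth.
- viewer.camera_params(name): a dict with "fx", "fy", "cx", "cy" (pixels), "dist" ([k1, k2, p1, p2, k3] as OpenCV has them; the pictures are not rectified), "extrinsics" (4x4, takes a point from world to camera coordinates). Camera axes: x right, y up, looking along -z (the intrinsics and any distortion apply to the point x, -y, -z); pixel columns grow to the right and rows downward; lengths in m; the calibration is good to about 2 mm. A picture is of the moment at which its call begins. camera_params takes no time and is no camera call.
- workorder.close_job(): hands the job in; it is judged then, once.
The state is a dict: "clock": time; "joint_pos": joint angles; "qvel": joint speeds; "tau": joint torques, N m; "tool_pos": TCP position; "orientation": TCP orientation; "force": force on the tool from outside, world axes, zero at the start; "moment": the same for the moment, N m; "opening": finger opening in m; "gripper_force": force on a finger pad.
Only numpy, scipy, OpenCV 4.12 (cv2) and the standard library are available. Lean on these libraries where they do the work, as an engineer would, in place of code of your own. Each camera call takes 0.05 s, during which the arm holds its last target. There are 200 camera calls.

TASK

Tidy up after the baking class: put the rolling pin away in the two spring clips of the wooden clip board, pressing both of its handles down until they snap in and sit fully home on the bottom of the clips. Press firmly but do not ram it: the bottom of a clip takes no more than 25 N. Leave the other things where they are.

Things in the scene. Friction and masses are not known exactly. Their poses are not given: they have to be found in the camera images.
- pin: Wooden rolling pin, 0.2 to 0.3 kg, lying on the orange mat. Barrel 40 mm in diameter, 200 mm long; at each end a darker handle 22 mm in diameter, 80 mm long, with a chamfered tip (360 mm over all); both ends alike. Origin: middle of the barrel, on its axis. Its y axis runs along the pin; x and z turn as it rolls.
- pin_a (a point): Point on the pin's axis, on the handle at its own +y end, 114 mm from the pin's middle, where a clip takes it
- pin_b (a point): Point on the pin's axis, on the handle at its own -y end, 114 mm from the pin's middle, where a clip takes it
- rack: Fixed clip board: wooden board 90 x 420 mm (x, y), top 15 mm above its origin (middle of its underside), z up. Two sprung clips, 18 mm wide along y, stand on it at y = +114 and -114 mm. The pin goes in along y, either way round; its barrel fits between the clips with 5 mm to spare at each end and, when home, its underside is 6 mm above the board.
- clip_l (a point): Clip at the board's +y end; the point is where the handle's axis lies when home, 41 mm above the board's origin. A pair of red-tipped sprung jaws, in front (-x) and behind (+x), with flared lips: tops 34 mm apart, 63 mm above the board's origin; neck 18.6 mm wide, at 47 mm. A pin laid in rests on the flares, its axis about 12 mm above home.
- clip_r (a point): The same clip at the board's -y end, at its home point. In both, spreading the jaws takes 8 to 16 N per clip; the push then eases off, but the rubber-dipped jaws rub and can hold a handle 1 to 4 mm short of home where the push stops. The clip's bottom is hard steel: ease onto it slowly (about 5 mm/s) until it is felt.
- scraper: White plastic dough scraper 85 x 115 x 4 mm lying flat, a bystander. Origin: centre of its underside
- cutter_a: Steel ring pastry cutter, 68 mm across, 40 mm tall, a bystander. Origin: centre of its underside
- cutter_b: Green ring pastry cutter, 52 mm across, 35 mm tall, a bystander. Origin: centre of its underside
- film_box: Red cling-film carton 52 x 310 x 52 mm, a bystander. Origin: centre of its underside
- bottle: Clear water bottle with a blue cap, 64 mm across, 190 mm tall, a bystander. Origin: centre of its underside
- bowl: Small steel bowl, 140 mm across, 60 mm tall, a bystander. Origin: centre of its underside
- dredger: Aluminium flour dredger, 64 mm across, 110 mm tall, a bystander. Origin: centre of its underside
- foot_l: Wooden block with the clip's steel bottom on it, at the board's +y end: 26 mm along y, 36 mm wide, its top 30 mm above the board's origin; the handle rests on it when home. Origin: middle of the block's underside, 15 mm above the board's origin. It is fixed.
- foot_r: Wooden block with the clip's steel bottom on it, at the board's -y end: 26 mm along y, 36 mm wide, its top 30 mm above the board's origin; the handle rests on it when home. Origin: middle of the block's underside, 15 mm above the board's origin. It is fixed.

How it is judged:
By the outcome, as a careful person would: the job done as asked, in the order asked, and still so for the second after the job is handed in, with the robot touching nothing.
It also fails if it takes over 54 s, if anything falls off the work surface, if the arm or the gripper's body presses on something with over 40 N, if the wrist force passes 120 N, or if a joint passes its speed limit or range.

## Working session

There is one attempt and no reset: what is moved stays moved. The work goes in short steps, Python scripts to look and compute and a shell command to move; the robot and the scene stay as the last step left them, time stands still between calls to the robot, and variables do not carry over. Pictures are saved under pics/ and viewed, at most 10 in all, crops included, and the job is handed in when it is done.

```bash
mkdir -p pics; ls
python3 - <<'E'
from plant import sensors, viewer, ctrl
import cv2,json
for n in("side","top"):
    im=viewer.snapshot(n); cv2.imwrite(f"pics/{n}0.png",im[:,:,::-1])
    p=viewer.camera_params(n); print(n,{k:(v.tolist() if hasattr(v,'tolist') else v) for k,v in p.items()})
print(sensors.get_obs(), ctrl.hold_point_z)
E
```

```text
pics
side {'fx': 593.0720566507387, 'fy': 593.0720566507387, 'cx': 316.5639481996318, 'cy': 231.64829693545246, 'dist': [-0.05658801308762433, 0.0, 0.0, 0.0, 0.0], 'extrinsics': [[-0.7112892079759123, -0.7028104533899865, -0.011186117412241599, 0.4526958177813264], [0.49831387884310163, -0.5154216612393596, 0.6971540642337254, -0.3416494530508366], [-0.4957327311862124, 0.4903039646291064, 0.7168340683168164, -1.2084735719643387], [0.0, 0.0, 0.0, 1.0]]}
top {'fx': 613.5444290830673, 'fy': 613.5444290830673, 'cx': 320.1600029313873, 'cy': 243.69572781039844, 'dist': [0.0628310966314083, 0.0, 0.0, 0.0, 0.0], 'extrinsics': [[0.02373104158718073, -0.9996774770109033, 0.009043208628710464, 0.01245682963732578], [0.9962593084118053, 0.024399802393431196, 0.08289776864302756, -0.6021694041116942], [-0.08309168471043847, 0.007042130379110602, 0.9965170246070584, -1.4396212233813326], [0.0, 0.0, 0.0, 1.0]]}
{'clock': 0.1, 'joint_pos': array([-4.76646141e+01,  2.05870532e+01,  6.39439555e-01, -1.64788876e-02,
       -7.01351973e+01, -1.65073308e+01]), 'qvel': array([ 0.03947587, -0.03247704,  0.22323424,  0.06994439,  0.09649473,
       -0.00452663]), 'tau': array([-1.24104936e-03, -5.84162879e+01,  2.93751222e+01,  7.01551706e+00,
        1.01434972e-02, -5.65454934e-05]), 'tool_pos': array([ 0.29386822, -0.60719871,  0.22572663]), 'orientation': array([ 1.79916200e+02, -8.67814761e-03, -1.54177549e+02]), 'force': array([-0.1932255 ,  0.10133362, -0.30946487]), 'moment': array([-0.02079045, -0.04238758,  0.05219389]), 'gripper_force': 0.0, 'opening': 0.08755132714215852} 0.0188
```

View pics/top0.png

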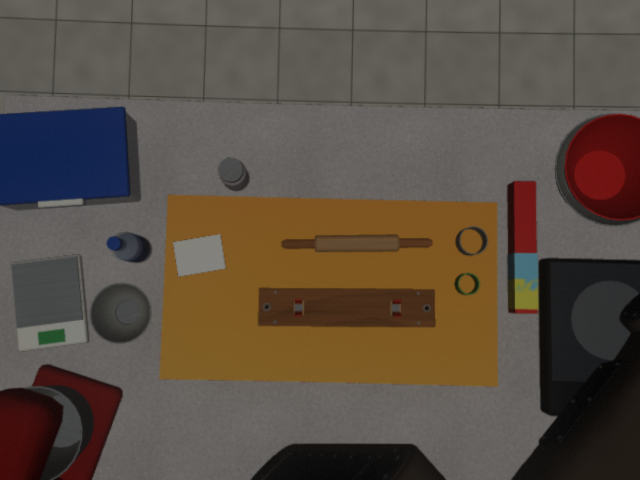

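View pics/side0.png

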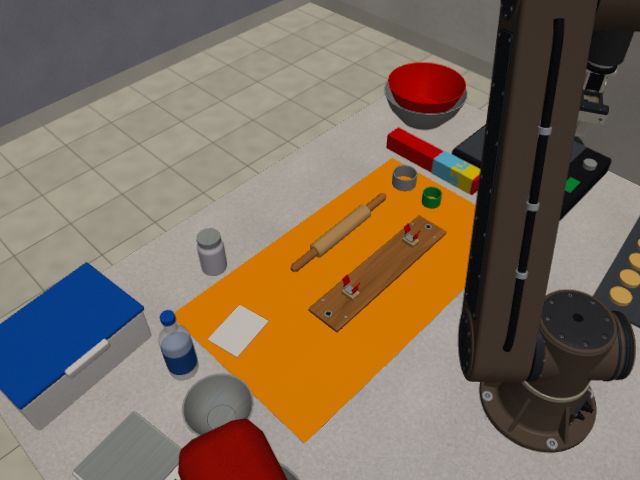

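The top view shows the pin centred near (357,243), with handle tips at about x=282 and x=432. The board spans (259–435, 289–327), with red clips at about (299,307) and (396,307). The side view agrees and both pin and board are unobstructed.

```bash
cat > h.py <<'E'
import numpy as np,cv2
from plant import viewer,sensors
def ray(n,uv):
    p=viewer.camera_params(n);K=np.array([[p["fx"],0,p["cx"]],[0,p["fy"],p["cy"]],[0,0,1]])
    q=cv2.undistortPoints(np.float64(uv).reshape(-1,1,2),K,np.float64(p["dist"]))[:,0]
    E=np.array(p["extrinsics"]);d=np.c_[q[:,0],-q[:,1],-np.ones(len(q))]@E[:3,:3]
    return -E[:3,:3].T@E[:3,3],d
def onz(n,uv,z):
    c,d=ray(n,uv);return c+d*((z-c[2])/d[:,2])[:,None]
def proj(n,P):
    p=viewer.camera_params(n);K=np.array([[p["fx"],0,p["cx"]],[0,p["fy"],p["cy"]],[0,0,1]])
    E=np.array(p["extrinsics"]);c=np.atleast_2d(P)@E[:3,:3].T+E[:3,3]
    return cv2.projectPoints(c*[1,-1,-1],np.zeros(3),np.zeros(3),K,np.float64(p["dist"]))[0][:,0]
def big(m,roi):
    x0,x1,y0,y1=roi;k=np.zeros(m.shape,np.uint8);k[y0:y1,x0:x1]=m[y0:y1,x0:x1]
    n,l,s,c=cv2.connectedComponentsWithStats(k);i=1+np.argmax(s[1:,4]);return l==i
def axis(pts):
    r=cv2.minAreaRect(pts.astype(np.float32)*1000);b=cv2.boxPoints(r)/1000
    e=b[1]-b[0],b[2]-b[1];e=max(e,key=np.linalg.norm);e=e if e[1]>0 else -e
    return np.array(r[0])/1000,np.array(r[1]),np.degrees(np.arctan2(-e[0],e[1]))
E
python3 - <<'E'
from h import *
im=cv2.imread('pics/top0.png');h=cv2.cvtColor(im,cv2.COLOR_BGR2HSV)
print([h[243,x].tolist() for x in(200,290,357,425)],h[320,347],h[235:254,357].tolist())
m=((h[:,:,1]<190)).astype(np.uint8)
for nm,roi,z in(("pin",(270,445,228,262),.02),("barrel",(316,397,228,262),.02),("rack",(250,445,278,338),.015)):
    k=big(m,roi);v,u=np.nonzero(k);P=onz("top",np.c_[u,v],z)[:,:2];print(nm,len(u),axis(P),P.mean(0),u.min(),u.max(),v.min(),v.max())
r=(((h[:,:,0]<6)|(h[:,:,0]>174))&(h[:,:,1]>150)&(h[:,:,2]>90)).astype(np.uint8)
for nm,roi in(("L",(285,315,290,325)),("R",(380,412,290,325))):
    x0,x1,y0,y1=roi;n,l,s,c=cv2.connectedComponentsWithStats(r[y0:y1,x0:x1])
    for i in range(1,n): print(nm,s[i,4],c[i]+[x0,y0],onz("top",[c[i]+[x0,y0]],.06)[0])
E
```

```text
[[26, 14, 131], [13, 162, 77], [16, 122, 96], [12, 160, 83]] [ 12 170  72] [[17, 168, 82], [15, 136, 75], [15, 130, 86], [16, 134, 95], [16, 127, 104], [16, 128, 100], [15, 124, 97], [16, 122, 96], [16, 122, 96], [15, 124, 97], [16, 126, 97], [16, 126, 97], [16, 128, 96], [16, 132, 93], [16, 135, 87], [15, 139, 79], [17, 172, 89], [18, 190, 117], [17, 191, 124]]
pin 3060 (array([ 0.60225745, -0.05397104]), array([ 79.30557251, 402.23919678]), np.float32(1.3949772)) [ 0.60815686 -0.04174931] 270 438 228 261
barrel 1738 (array([ 0.60835321, -0.0589621 ]), array([ 67.34529877, 191.98678589]), np.float32(1.4048196)) [ 0.60846998 -0.05764731] 316 396 228 256
rack 9723 (array([ 0.45199951, -0.04055035]), array([139.6348877 , 462.69659424]), np.float32(1.3696326)) [ 0.4430472  -0.02785091] 250 444 278 337
L 7 [298. 299.] [0.46934416 0.07535756 0.06      ]
L 1 [297. 315.] [0.43262252 0.07666298 0.06      ]
R 1 [399. 300.] [ 0.4726913  -0.15804672  0.06      ]
```

Run:
```python
from h import *
im=cv2.imread('pics/top0.png');h=cv2.cvtColor(im,cv2.COLOR_BGR2HSV).astype(int)
ch=h[:,:,1]*h[:,:,2]/255
m=((h[:,:,1]<180)&(ch<72)).astype(np.uint8);m=cv2.morphologyEx(m,cv2.MORPH_OPEN,np.ones((3,3),np.uint8))
o=im.copy()
for nm,roi,z in(("pin",(270,445,228,262),.02),("barrel",(320,393,228,262),.02),("rack",(250,445,278,338),.015)):
    k=big(m,roi);v,u=np.nonzero(k);P=onz("top",np.c_[u,v],z)[:,:2];print(nm,len(u),axis(P),P.mean(0),u.min(),u.max(),v.min(),v.max());
    if nm!="barrel":
        o[k]=(255,0,0)
k=big(m,(270,445,228,262));cols=[(c,k[:,c].sum(),np.nonzero(k[:,c])[0].mean()) for c in range(275,440) if k[:,c].any()]
w=[c for c in cols if c[1]>12];print(cols[0],cols[-1],w[0],w[-1])
for a in(290,305,330,385,405,420):
    c=[x for x in cols if x[0]==a][0];print(c,onz("top",[[a,c[2]]],.02)[0])
h2=(((h[:,:,0]<8)|(h[:,:,0]>172))&(h[:,:,1]>110)).astype(np.uint8)
for nm,x0,x1 in(("L",288,312),("R",384,408)):
    v,u=np.nonzero(h2[293:322,x0:x1]);u+=x0;v+=293
    for s in(v<307,v>=307): print(nm,s.sum(),u[s].mean(),v[s].mean(),onz("top",[[u[s].mean(),v[s].mean()]],.058)[0])
cv2.imwrite("pics/m.png",np.vstack([cv2.resize(x[220:340,240:450],None,fx=3,fy=2.4) for x in(im,o)]))
```

```text
pin 1942 (array([ 0.60593201, -0.06008479]), array([ 38.47430038, 356.86837769]), np.float32(1.4026731)) [ 0.60598907 -0.05994784] 282 431 235 251
barrel 1238 (array([ 0.6059046 , -0.05896288]), array([ 38.47431183, 172.72213745]), np.float32(1.4026011)) [ 0.6059315  -0.05870187] 320 392 235 251
rack 6402 (array([ 0.45248862, -0.03931729]), array([ 88.45300293, 417.48181152]), np.float32(0.9839941)) [ 0.45239315 -0.03913343] 259 434 288 326
(282, np.int64(5), np.float64(244.0)) (431, np.int64(5), np.float64(242.0)) (315, np.int64(15), np.float64(243.0)) (398, np.int64(14), np.float64(242.5))
(290, np.int64(8), np.float64(243.5)) [0.60080881 0.09912398 0.02      ]
(305, np.int64(8), np.float64(243.5)) [0.60168785 0.06323869 0.02      ]
(330, np.int64(17), np.float64(243.0)) [0.60435577 0.00340724 0.02      ]
(385, np.int64(17), np.float64(243.0)) [ 0.60758269 -0.12834145  0.02      ]
(405, np.int64(8), np.float64(242.5)) [ 0.60995676 -0.17619314  0.02      ]
(420, np.int64(9), np.float64(242.0)) [ 0.61203658 -0.2120497   0.02      ]
L 37 298.0 300.8918918918919 [0.46497716 0.07529286 0.058     ]
L 37 297.6216216216216 313.6216216216216 [0.43574451 0.07537096 0.058     ]
R 36 396.6388888888889 301.22222222222223 [ 0.46973042 -0.15289606  0.058     ]
R 35 396.65714285714284 314.3142857142857 [ 0.4396642  -0.15329212  0.058     ]
```

View pics/m.png

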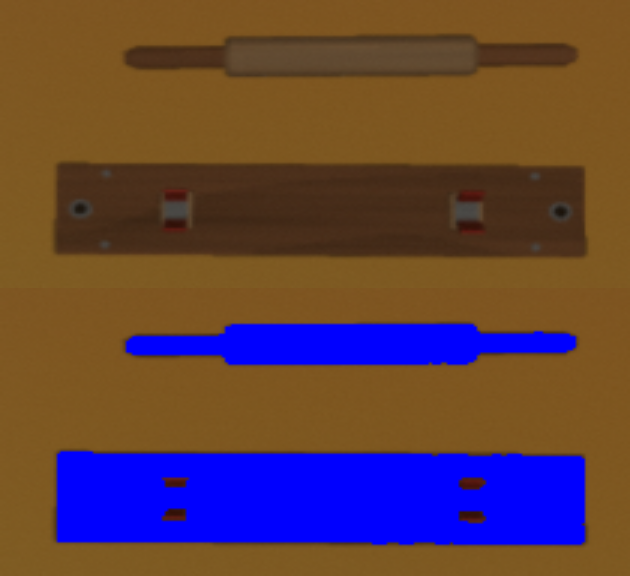

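The pin is at (0.606,-0.060), yaw ≈1.9°, and measures 357 mm long. The clips are at (0.450,0.075) and (0.455,-0.153), 228 mm apart as specified, giving the rack centre (0.4525,-0.039) and yaw ≈1.1°. Next I move above the pin.

```bash
cat >> h.py <<'E'
from scipy.spatial.transform import Rotation as Ro
def go(p,yaw):
    "shift/turn in tool axes from the measured pose to world TCP p, tool down at yaw"
    o=sensors.get_obs();R=Ro.from_euler('xyz',o["orientation"],degrees=True)
    T=Ro.from_euler('xyz',[180,0,yaw],degrees=True)
    print("tcp",o["tool_pos"].round(4),o["orientation"].round(2),"F",o["force"].round(1),"t",o["clock"],"shift",R.inv().apply(np.array(p)-o["tool_pos"]).round(4),"turn",(R.inv()*T).as_rotvec(degrees=True).round(2))
E
python3 -m pendant '[[1,[-0.52,0.357,0.0],[0,0,-66]],[1,[-0.52,0.357,0.0],[0,0,-66]],[1,[-0.52,0.357,0.0],[0,0,-66]],[1,[-0.52,0.357,0.0],[0,0,-66]],[1,[-0.52,0.357,0.0],[0,0,-66]],[1,[-0.52,0.357,0.0],[0,0,-66]],[1,[-0.52,0.357,0.0],[0,0,-66]],[1,[-0.52,0.357,0.0],[0,0,-66]],[1,[-0.52,0.357,0.0],[0,0,-66]],[1,[-0.52,0.357,0.0],[0,0,-66]]]'
python3 -c "from h import *;go([.606,-.060,.12],-88.1)"
```

```text
clock: 0.93
tool_pos: [0.5009, -0.2436, 0.2265]
orientation: [180.0, 0.0, -87.7]
force: [0.9, -0.8, -0.9]
opening: 0.0878
gripper_force: 0.0
tcp [ 0.5009 -0.2436  0.2265] [ 1.800e+02  1.000e-02 -8.774e+01] F [ 0.9 -0.8 -0.9] t 0.9333 shift [-0.1793 -0.1122  0.1065] turn [0.   0.01 0.36]
```

```bash
python3 -m pendant '[[1,[-0.18,-0.112,0.106],[0,0,0]],[1,[-0.18,-0.112,0.106],[0,0,0]],[1,[-0.18,-0.112,0.106],[0,0,0]],[1,[-0.18,-0.112,0.106],[0,0,0]],[1,[-0.18,-0.112,0.106],[0,0,0]],[1,[-0.18,-0.112,0.106],[0,0,0]],[1,[-0.18,-0.112,0.106],[0,0,0]],[1,[-0.18,-0.112,0.106],[0,0,0]],[1,[-0.18,-0.112,0.106],[0,0,0]]]'
python3 - <<'E'
from h import *
go([.606,-.060,.006],-88.1)
for n in("top","side"):cv2.imwrite(f"pics/{n}1.png",viewer.snapshot(n)[:,:,::-1])
o=sensors.get_obs();print(proj("side",[o["tool_pos"],[.606,-.06,.02]]))
a=cv2.imread("pics/side1.png")[120:360,220:480];b=cv2.imread("pics/top1.png")[180:380,240:460]
cv2.imwrite("pics/c1.png",np.hstack([cv2.resize(a,(400,370)),cv2.resize(b,(400,370))]))
E
```

```text
clock: 1.68
tool_pos: [0.6064, -0.0622, 0.1202]
orientation: [179.9, -0.0, -88.1]
force: [0.4, -0.8, -0.5]
opening: 0.0875
gripper_force: 0.0
tcp [ 0.6064 -0.0622  0.1202] [ 1.7994e+02 -1.0000e-02 -8.8140e+01] F [ 0.4 -0.8 -0.5] t 1.6833 shift [-0.0022  0.0002  0.1142] turn [ 0.06 -0.01 -0.04]
[[342.72064375 200.04596171]
 [341.31203547 229.6259648 ]]
```

View pics/c1.png

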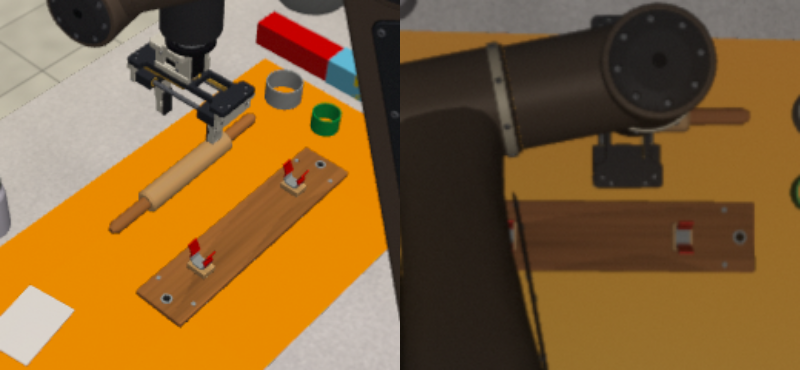

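The picture shows the fingers straddling the barrel: their midpoint is about (342,198) in the side view, against a projected TCP of (343,200). The barrel centre is at about (340,232), against a projected (341,230). I descend and grip.

```bash
python3 -m pendant '[[1,[-0.002,0,0.04],[0,0,0]],[1,[-0.002,0,0.07],[0,0,0]],[1,[-0.002,0,0.09],[0,0,0]],[1,[-0.002,0,0.105],[0,0,0]],[1,[-0.002,0,0.115],[0,0,0]],[1,[-0.002,0,0.115],[0,0,0]],[0,[-0.002,0,0.115],[0,0,0]],[-0.3,[-0.002,0,0.115],[0,0,0]],[-1,[-0.002,0,0.115],[0,0,0]],[-1,[-0.002,0,0.115],[0,0,0]]]'
python3 -m pendant '[[-1,[0,0,0],[0,0,0]],[-1,[0,0,0],[0,0,0]],[-1,[0,0,0],[0,0,0]],[-1,[0,0,0],[0,0,0]]]'
```

```text
clock: 2.62
tool_pos: [0.6074, -0.0601, 0.0068]
orientation: [-179.9, 0.0, -88.2]
force: [-0.4, 0.1, -0.1]
opening: 0.0667
gripper_force: 0.0
clock: 2.95
tool_pos: [0.6065, -0.0601, 0.0056]
orientation: [180.0, -0.0, -88.2]
force: [-0.3, -1.0, -1.2]
opening: 0.0401
gripper_force: 1.3
```

```bash
python3 -m pendant '[[-1,[0,0,0],[0,0,0]],[-1,[0,0,0],[0,0,0]],[-1,[0,0,-0.01],[0,0,0]],[-1,[0,0,-0.03],[0,0,0]],[-1,[0,0,-0.06],[0,0,0]],[-1,[0,0,-0.09],[0,0,0]],[-1,[0,0,-0.1],[0,0,0]],[-1,[0,0,-0.1],[0,0,0]],[-1,[0,0,-0.1],[0,0,0]]]'
python3 - <<'E'
from h import *
go([.4525,-.039,.105],-88.9)
im=viewer.snapshot("side");cv2.imwrite("pics/s2.png",cv2.resize(im[100:340,200:480,::-1],None,fx=2.5,fy=2.5))
E
```

```text
clock: 3.7
tool_pos: [0.6063, -0.06, 0.1055]
orientation: [-180.0, 0.0, -88.2]
force: [-0.4, -0.5, -4.8]
opening: 0.0394
gripper_force: 30.0
tcp [ 0.6063 -0.06    0.1055] [-1.7997e+02  4.0000e-02 -8.8200e+01] F [-0.4 -0.5 -4.8] t 3.7 shift [-0.0258  0.1531  0.0005] turn [-0.03  0.04  0.7 ]
```

View pics/s2.png

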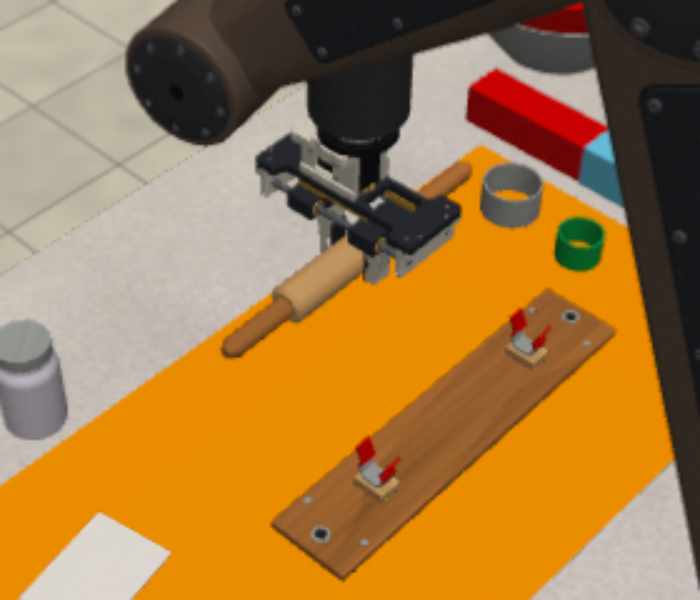

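The side view shows the pin held level by the middle of its barrel, with the near handle tip at about (233,348) in the crop, and both clips clear. I carry it over the rack.

```bash
python3 -m pendant '[[-1,[-0.005,0.03,0],[0,0,0.2]],[-1,[-0.01,0.06,0],[0,0,0.4]],[-1,[-0.018,0.095,0],[0,0,0.7]],[-1,[-0.022,0.125,0],[0,0,0.7]],[-1,[-0.026,0.145,0],[0,0,0.7]],[-1,[-0.026,0.153,0],[0,0,0.7]],[-1,[-0.026,0.153,0.01],[0,0,0.7]],[-1,[-0.026,0.153,0.02],[0,0,0.7]],[-1,[-0.026,0.153,0.02],[0,0,0.7]],[-1,[-0.026,0.153,0.02],[0,0,0.7]]]'
python3 - <<'E'
from h import *
go([.4525,-.039,.045],-88.9)
im=viewer.snapshot("side");cv2.imwrite("pics/s3.png",im[:,:,::-1]);cv2.imwrite("pics/t3.png",viewer.snapshot("top")[:,:,::-1])
# predicted pixels of pin axis ends from TCP pose (grasp ~15 mm above tcp)
o=sensors.get_obs();c=o["tool_pos"]+[0,0,.0145];d=np.array([-np.sin(np.radians(1.1)),np.cos(np.radians(1.1)),0])
print(proj("side",[c+d*.18,c-d*.18,c+d*.1,c-d*.1]).round(1))
a=cv2.resize(im[150:350,290:470,::-1],None,fx=3,fy=3);cv2.imwrite("pics/c3.png",a)
E
```

```text
clock: 4.58
tool_pos: [0.4521, -0.0394, 0.0844]
orientation: [179.8, -0.1, -88.9]
force: [0.4, 0.2, -2.5]
opening: 0.0394
gripper_force: 30.0
tcp [ 0.4521 -0.0394  0.0844] [ 1.7982e+02 -6.0000e-02 -8.8880e+01] F [ 0.4  0.2 -2.5] t 4.5833 shift [-0.0004 -0.0005  0.0394] turn [ 0.18 -0.06  0.02]
[[331.7 287.1]
 [429.6 204.2]
 [355.8 266.7]
 [410.  220.8]]
```

View pics/c3.png

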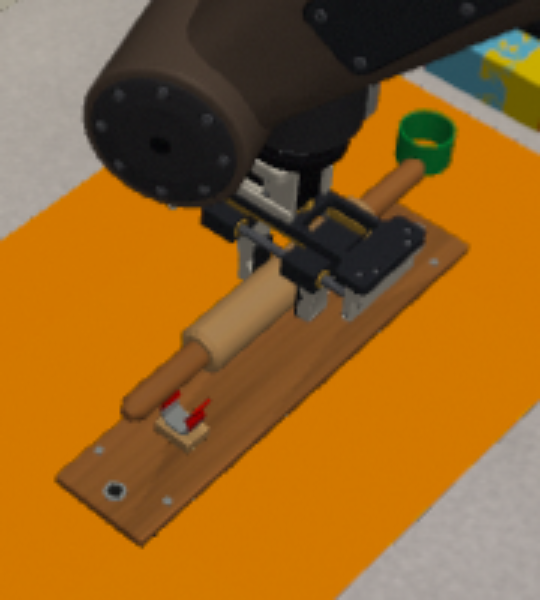

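The near tip in the picture is at about (331,287) full-frame and the far one at about (430,205). Both are within 2 px of the prediction, and the barrel lies between the clips. I lower it to the flares.

```bash
python3 -m pendant '[[-1,[0,0,0.01],[0,0,0]],[-1,[0,0,0.02],[0,0,0]],[-1,[0,0,0.03],[0,0,0]],[-1,[0,0,0.036],[0,0,0]],[-1,[0,0,0.039],[0,0,0]],[-1,[0,0,0.040],[0,0,0]],[-1,[0,0,0.041],[0,0,0]],[-1,[0,0,0.042],[0,0,0]],[-1,[0,0,0.042],[0,0,0]],[-1,[0,0,0.042],[0,0,0]]]'
python3 -m pendant '[[-1,[0,0,0.001],[0,0,0]],[-1,[0,0,0.0015],[0,0,0]],[-1,[0,0,0.002],[0,0,0]],[-1,[0,0,0.0025],[0,0,0]],[-1,[0,0,0.003],[0,0,0]],[-1,[0,0,0.003],[0,0,0]]]'
```

```text
clock: 5.52
tool_pos: [0.4531, -0.039, 0.0439]
orientation: [-180.0, 0.0, -88.9]
force: [-0.7, 0.0, -2.8]
opening: 0.039
gripper_force: 30.0
clock: 6.02
tool_pos: [0.4528, -0.0391, 0.0405]
orientation: [180.0, -0.0, -88.9]
force: [-0.3, -0.6, -3.2]
opening: 0.039
gripper_force: 30.0
```

```bash
for i in 1; do python3 -m pendant '[[-1,[0,0,0.0005],[0,0,0]],[-1,[0,0,0.001],[0,0,0]],[-1,[0,0,0.0015],[0,0,0]],[-1,[0,0,0.002],[0,0,0]],[-1,[0,0,0.002],[0,0,0]]]'|grep -E 'pos|force'; done
python3 -m pendant '[[-1,[0,0,0.0005],[0,0,0]],[-1,[0,0,0.001],[0,0,0]],[-1,[0,0,0.0015],[0,0,0]],[-1,[0,0,0.0015],[0,0,0]]]'|grep -E 'pos|force|ori'
```

```text
tool_pos: [0.4527, -0.0391, 0.0389]
force: [-3.8, 0.5, 6.2]
gripper_force: 30.0
tool_pos: [0.4528, -0.0392, 0.0379]
orientation: [-180.0, -0.0, -88.9]
force: [-5.0, 1.3, 12.3]
gripper_force: 30.0
```

```bash
python3 -m pendant '[[-1,[0,0.0005,0.0005],[0,0,0]],[-1,[0,0.001,0.001],[0,0,0]],[-1,[0,0.001,0.0015],[0,0,0]],[-1,[0,0.001,0.0015],[0,0,0]]]'|grep -E 'pos|force|ori'
python3 -m pendant '[[-1,[0,0,0.0005],[0,0,0]],[-1,[0,0,0.001],[0,0,0]],[-1,[0,0,0.0015],[0,0,0]],[-1,[0,0,0.0015],[0,0,0]]]'|grep -E 'pos|force|ori'
python3 -c "
from h import *
print(sensors.get_obs()['moment'])"
```

```text
tool_pos: [0.4531, -0.0391, 0.0371]
orientation: [-179.9, -0.0, -88.8]
force: [-4.4, -1.5, 16.9]
gripper_force: 30.0
tool_pos: [0.4534, -0.039, 0.0358]
orientation: [-179.8, -0.0, -88.8]
force: [-2.9, -0.3, 16.3]
gripper_force: 30.0
[-0.33200963  1.36433408 -0.13115341]
```

```bash
for k in 1 2; do :; done
python3 -m pendant '[[-1,[0,0,0.0005],[0,0,0]],[-1,[0,0,0.001],[0,0,0]],[-1,[0,0,0.0015],[0,0,0]],[-1,[0,0,0.0015],[0,0,0]]]'|grep -E 'pos|force'
python3 -m pendant '[[-1,[0,0,0.0005],[0,0,0]],[-1,[0,0,0.001],[0,0,0]],[-1,[0,0,0.0015],[0,0,0]],[-1,[0,0,0.0015],[0,0,0]]]'|grep -E 'pos|force'
python3 - <<'E'
from h import *
im=viewer.snapshot("side");cv2.imwrite("pics/s4.png",im[:,:,::-1])
a=cv2.resize(im[170:350,290:470,::-1],None,fx=3.3,fy=3.3);cv2.imwrite("pics/c4.png",a)
o=sensors.get_obs();print(o["moment"],o["clock"])
E
```

```text
tool_pos: [0.4532, -0.039, 0.034]
force: [-1.8, -1.1, 12.9]
gripper_force: 30.0
tool_pos: [0.4527, -0.039, 0.0318]
force: [-2.4, -0.8, 8.3]
gripper_force: 30.0
[-0.15895447  0.65492725 -0.15353739] 8.15
```

View pics/c4.png

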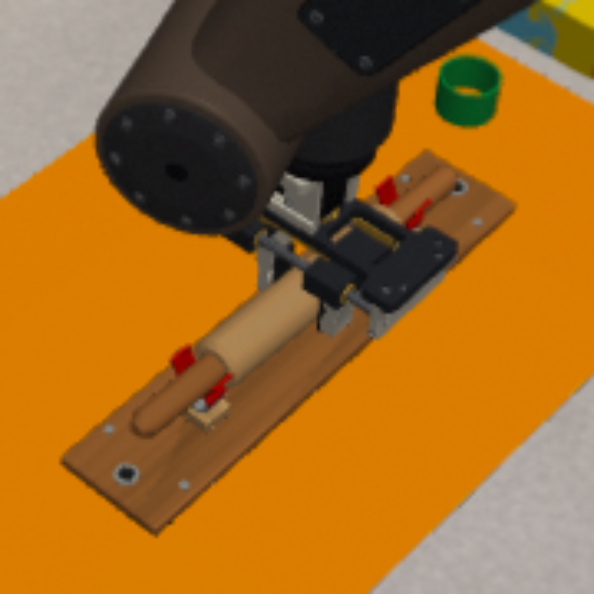

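The picture shows both handles between their red jaws, past the lips. The push has eased from 17 N to 8 N, so I ease on to the bottom.

```bash
python3 -m pendant '[[-1,[0,0,0.0004],[0,0,0]],[-1,[0,0,0.0008],[0,0,0]],[-1,[0,0,0.0012],[0,0,0]],[-1,[0,0,0.0016],[0,0,0]],[-1,[0,0,0.0016],[0,0,0]]]'|grep -E 'pos|force'
python3 -m pendant '[[-1,[0,0,0.0004],[0,0,0]],[-1,[0,0,0.0008],[0,0,0]],[-1,[0,0,0.0012],[0,0,0]],[-1,[0,0,0.0012],[0,0,0]]]'|grep -E 'pos|force'
```

```text
tool_pos: [0.4529, -0.0389, 0.0307]
force: [-3.8, -0.1, 15.0]
gripper_force: 30.0
tool_pos: [0.4528, -0.0388, 0.0294]
force: [-3.1, 1.3, 13.3]
gripper_force: 30.0
```

```bash
python3 -m pendant '[[-1,[0,0,0.0004],[0,0,0]],[-1,[0,0,0.0008],[0,0,0]],[-1,[0,0,0.0008],[0,0,0]]]'|grep -E 'pos|force'
python3 -m pendant '[[-1,[0,0,0.0004],[0,0,0]],[-1,[0,0,0.0008],[0,0,0]],[-1,[0,0,0.0008],[0,0,0]]]'|grep -E 'pos|force'
```

```text
tool_pos: [0.4527, -0.0388, 0.0282]
force: [-2.6, 1.2, 9.2]
gripper_force: 30.0
tool_pos: [0.4525, -0.0388, 0.0269]
force: [-0.6, 0.8, 0.8]
gripper_force: 30.0
```

```bash
python3 -m pendant '[[-1,[0,0,0.0004],[0,0,0]],[-1,[0,0,0.0008],[0,0,0]],[-1,[0,0,0.0008],[0,0,0]]]'|grep -E 'pos|force'
python3 -m pendant '[[-1,[0,0,0.0004],[0,0,0]],[-1,[0,0,0.0008],[0,0,0]],[-1,[0,0,0.0008],[0,0,0]]]'|grep -E 'pos|force'
python3 -c "
from h import *
go([.4525,-.039,.045],-88.9);print(sensors.get_obs()['moment'])"
```

```text
tool_pos: [0.4524, -0.0389, 0.0263]
force: [-2.8, 2.3, 9.5]
gripper_force: 30.0
tool_pos: [0.4524, -0.0389, 0.0262]
force: [-5.0, 2.6, 20.9]
gripper_force: 30.0
tcp [ 0.4524 -0.0389  0.0262] [-179.94   -0.    -88.83] F [-5.   2.6 20.9] t 9.9 shift [ 0.0001 -0.0001 -0.0188] turn [-0.06 -0.    0.07]
[ 0.93237091  2.25911115 -0.06815299]
```

The bottom is felt: the force rises sharply at z = 0.0262. The moment suggests an uneven load between the two ends, so I release and press each end on its own with closed fingertips.

```bash
python3 -m pendant '[[-1,[0,0,-0.0008],[0,0,0]],[0.3,[0,0,-0.0008],[0,0,0]],[1,[0,0,-0.0008],[0,0,0]],[1,[0,0,-0.0008],[0,0,0]],[1,[0,0,-0.0008],[0,0,0]],[1,[0,0,-0.02],[0,0,0]],[1,[0,0,-0.05],[0,0,0]],[0.2,[-0.03,0,-0.06],[0,0,0]],[-1,[-0.06,0,-0.06],[0,0,0]],[-1,[-0.085,0,-0.06],[0,0,0]]]'
python3 -m pendant '[[-1,[0,0,0],[0,0,0]],[-1,[0,0,0],[0,0,0]],[-1,[0,0,0],[0,0,0]],[-1,[0,0,0],[0,0,0]],[-1,[0,0,0],[0,0,0]],[-1,[0,0,0],[0,0,0]]]'
python3 - <<'E'
from h import *
im=viewer.snapshot("side");cv2.imwrite("pics/s5.png",im[:,:,::-1]);cv2.imwrite("pics/t5.png",viewer.snapshot("top")[:,:,::-1])
d=np.array([-np.sin(np.radians(1.1)),np.cos(np.radians(1.1)),0]);c=np.array([.4525,-.039,.042])
print(proj("side",[c+d*.18,c-d*.18,c-d*.18+[0,0,.004],c+d*.18+[0,0,.004]]).round(1))
go(c+d*.085+[0,0,.022],-88.9)
a=cv2.resize(im[170:350,290:470,::-1],None,fx=3.3,fy=3.3);cv2.imwrite("pics/c5.png",a)
E
```

```text
clock: 10.73
tool_pos: [0.4507, 0.0472, 0.086]
orientation: [-179.9, 0.1, -88.9]
force: [0.0, 0.3, -0.1]
opening: 0.0645
gripper_force: 0.0
clock: 11.23
tool_pos: [0.4501, 0.0452, 0.0849]
orientation: [180.0, -0.0, -88.9]
force: [0.1, 1.4, -0.7]
opening: 0.0246
gripper_force: 0.0
[[331.6 303.4]
 [426.9 220.8]
 [427.1 219.7]
 [331.6 302.3]]
tcp [0.4502 0.0454 0.085 ] [ 1.7999e+02 -1.0000e-02 -8.8920e+01] F [-0.3  0.1 -0.7] t 11.3333 shift [-0.0006 -0.0007  0.021 ] turn [ 0.01 -0.01 -0.02]
```

View pics/c5.png

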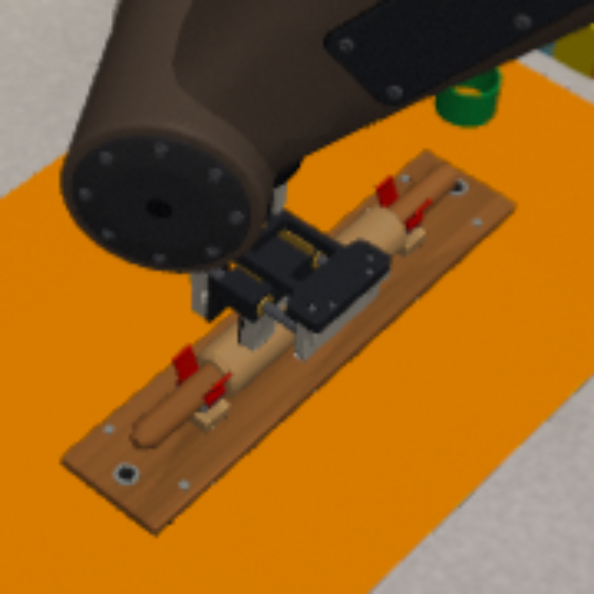

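Both handles now sit deep in the jaws, with the tips at about (331,303) and (428,222) as predicted for home. Now the +y end.

```bash
python3 -m pendant '[[-1,[0,-0.001,0],[0,0,0]],[-1,[0,-0.001,0],[0,0,0]],[-1,[0,-0.001,0],[0,0,0]],[-1,[0,-0.001,0.008],[0,0,0]],[-1,[0,-0.001,0.014],[0,0,0]],[-1,[0,-0.001,0.017],[0,0,0]],[-1,[0,-0.001,0.019],[0,0,0]],[-1,[0,-0.001,0.0195],[0,0,0]],[-1,[0,-0.001,0.02],[0,0,0]],[-1,[0,-0.001,0.02],[0,0,0]]]'
python3 -m pendant '[[-1,[0,0,0.0004],[0,0,0]],[-1,[0,0,0.0008],[0,0,0]],[-1,[0,0,0.0012],[0,0,0]],[-1,[0,0,0.0016],[0,0,0]],[-1,[0,0,0.0016],[0,0,0]]]'|grep -E 'pos|force'
```

```text
clock: 12.17
tool_pos: [0.4513, 0.046, 0.065]
orientation: [180.0, -0.0, -88.9]
force: [0.4, -1.6, -0.4]
opening: 0.0004
gripper_force: 0.0
tool_pos: [0.4512, 0.0459, 0.0635]
force: [0.1, 0.1, 0.4]
gripper_force: 0.0
```

```bash
python3 -m pendant '[[-1,[0,0,0.0004],[0,0,0]],[-1,[0,0,0.0008],[0,0,0]],[-1,[0,0,0.0012],[0,0,0]],[-1,[0,0,0.0012],[0,0,0]]]'|grep -E 'pos|force'
python3 -m pendant '[[-1,[0,0,0.0003],[0,0,0]],[-1,[0,0,0.0006],[0,0,0]],[-1,[0,0,0.0006],[0,0,0]]]'|grep -E 'pos|force'
```

```text
tool_pos: [0.4515, 0.046, 0.063]
force: [-3.3, -0.8, 10.3]
gripper_force: 4.9
tool_pos: [0.4517, 0.046, 0.0629]
force: [-5.0, 0.9, 16.1]
gripper_force: 7.9
```

The +y end is solid at z = 0.063. Now the −y end.

```bash
python3 -m pendant '[[-1,[0,0,-0.008],[0,0,0]],[-1,[0.02,0,-0.015],[0,0,0]],[-1,[0.06,0,-0.015],[0,0,0]],[-1,[0.1,0,-0.015],[0,0,0]],[-1,[0.14,0,-0.015],[0,0,0]],[-1,[0.165,0,-0.015],[0,0,0]],[-1,[0.17,0,-0.01],[0,0,0]],[-1,[0.17,0,-0.006],[0,0,0]],[-1,[0.17,0,-0.006],[0,0,0]],[-1,[0.17,0,-0.006],[0,0,0]]]'|grep -E 'pos|force'
python3 -m pendant '[[-1,[0,0,0.0004],[0,0,0]],[-1,[0,0,0.0008],[0,0,0]],[-1,[0,0,0.0012],[0,0,0]],[-1,[0,0,0.0016],[0,0,0]],[-1,[0,0,0.002],[0,0,0]],[-1,[0,0,0.002],[0,0,0]]]'|grep -E 'pos|force'
```

```text
tool_pos: [0.4544, -0.1234, 0.0674]
force: [-0.0, -0.2, -0.2]
gripper_force: 0.0
tool_pos: [0.4546, -0.1238, 0.0656]
force: [-0.3, 0.7, -0.0]
gripper_force: 0.0
```

```bash
python3 -m pendant '[[-1,[0,0,0.0004],[0,0,0]],[-1,[0,0,0.0008],[0,0,0]],[-1,[0,0,0.0012],[0,0,0]],[-1,[0,0,0.0016],[0,0,0]],[-1,[0,0,0.0016],[0,0,0]]]'|grep -E 'pos|force'
python3 -m pendant '[[-1,[0,0,0.0004],[0,0,0]],[-1,[0,0,0.0008],[0,0,0]],[-1,[0,0,0.0012],[0,0,0]],[-1,[0,0,0.0012],[0,0,0]]]'|grep -E 'pos|force'
python3 -m pendant '[[-1,[0,0,0.0003],[0,0,0]],[-1,[0,0,0.0005],[0,0,0]],[-1,[0,0,0.0005],[0,0,0]]]'|grep -E 'pos|force'
```

```text
tool_pos: [0.4545, -0.1241, 0.064]
force: [1.1, -0.2, 0.3]
gripper_force: 0.0
tool_pos: [0.4547, -0.124, 0.0631]
force: [-1.5, -0.0, 4.0]
gripper_force: 2.0
tool_pos: [0.4548, -0.1241, 0.063]
force: [-3.4, 1.0, 10.1]
gripper_force: 4.7
```

```bash
python3 -m pendant '[[-1,[0,0,0.0003],[0,0,0]],[-1,[0,0,0.0006],[0,0,0]],[-1,[0,0,0.0006],[0,0,0]]]'|grep -E 'pos|force'
python3 -m pendant '[[-1,[0,0,-0.003],[0,0,0]],[-1,[0,0,-0.03],[0,0,0]],[-1,[0,0,-0.065],[0,0,0]],[-1,[0,0,-0.1],[0,0,0]],[-1,[0,0,-0.1],[0,0,0]],[-1,[0.0,0,-0.1],[0,0,0]]]'
python3 - <<'E'
from h import *
im=viewer.snapshot("side");t=viewer.snapshot("top")
cv2.imwrite("pics/c6.png",np.hstack([cv2.resize(im[170:350,290:470,::-1],(400,400)),cv2.resize(t[220:340,240:450,::-1],(400,400))]))
E
```

```text
tool_pos: [0.455, -0.1241, 0.0629]
force: [-4.2, 2.0, 15.2]
gripper_force: 7.5
clock: 16.25
tool_pos: [0.4559, -0.1239, 0.1638]
orientation: [-179.7, 0.0, -88.9]
force: [-1.4, 0.0, -1.2]
opening: 0.0006
gripper_force: 0.0
```

View pics/c6.png

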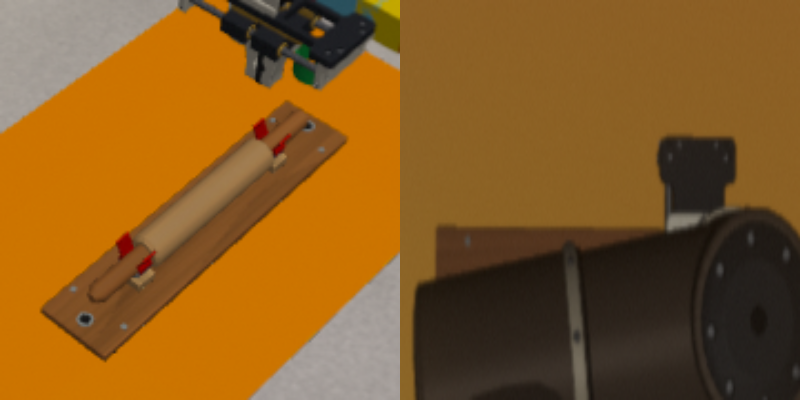

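The side view shows the pin level in both clips, its tips at about (98,293) and (300,118) in the left crop, with the gripper clear above. Both ends stopped hard at the same height, so I hand in.

```bash
python3 -c "
from plant import workorder
print(workorder.close_job())"
```

```text
the job is handed in; nothing more can be done
None
```

The rolling pin is in both clips and the job is handed in at about 16 s: each end stopped hard at the same height (TCP z = 0.063 m), the highest push I read was about 21 N (readings only at the end of each move), and I saw none of the other things disturbed.

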